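Mark the fired bud vases on the pedal stand

TASK

Lift every bud vase straight up out of its deep well in the setter block and stand it upright in the middle of a free station on the green marking stand. When all of the vases are on stations, push the red pedal down to its stop so that their feet are marked, and let the pedal come back up; then stand all of the vases upright in the wooden tray, beside the blue lidded pot, which must stay standing in it. Do not knock over the clay figures.

Things in the scene. Friction and masses are not known exactly. Their poses are not given: they have to be found in the camera images.
- vase0: A reddish brown ceramic bud vase, about 0.2 kg (may be absent). Round: body 42 mm diameter and 88 mm tall, shoulder up to 98 mm, straight neck 28 mm in diameter from 98 to 156 mm (top). Origin: centre of the foot; z up the vase. At the start it stands in one of the setter's wells, only the neck above the mouth.
- vase1: A green ceramic bud vase, about 0.2 kg (may be absent). Round: body 42 mm diameter and 88 mm tall, shoulder up to 98 mm, straight neck 28 mm in diameter from 98 to 156 mm (top). Origin: centre of the foot; z up the vase. At the start it stands in one of the setter's wells, only the neck above the mouth.
- vase2: A cream ceramic bud vase, about 0.2 kg (may be absent). Round: body 42 mm diameter and 88 mm tall, shoulder up to 98 mm, straight neck 28 mm in diameter from 98 to 156 mm (top). Origin: centre of the foot; z up the vase. At the start it stands in one of the setter's wells, only the neck above the mouth.
- vase3: A blue-grey ceramic bud vase, about 0.2 kg (may be absent). Round: body 42 mm diameter and 88 mm tall, shoulder up to 98 mm, straight neck 28 mm in diameter from 98 to 156 mm (top). Origin: centre of the foot; z up the vase. At the start it stands in one of the setter's wells, only the neck above the mouth.
- setter: Fixed sand-coloured block 184 (x) x 160 (y) x 100 mm high, origin under its centre. Four round wells, 45 mm diameter, 90 mm deep (floor 10 mm above the table), at x = +-40, y = +-42.5 mm. Upright cheeks 14 mm thick along its -x and +x edges (inner faces at x = +-78 mm) rise to 142 mm: fingers fit only straight down, closing along the block's y. May stand left or right.
- marker: Green marking stand, fixed: a flat deck 170 x 170 mm on four legs, deck top 50 mm above the table, origin on the table under the centre of the deck, z up. Its pedal sticks out on its -x side, towards the robot.
- station0 (a point): Centre of a marking station, at deck level, at x = -40, y = -40 mm of the stand: a flat black disc of 47 mm diameter in a white ring of 62 mm, level with the deck. A vase's foot belongs centred on the black disc (within 14 mm). Stations are not tied to particular vases.
- station1 (a point): Centre of a marking station, at deck level, at x = -40, y = 40 mm of the stand: a flat black disc of 47 mm diameter in a white ring of 62 mm, level with the deck. A vase's foot belongs centred on the black disc (within 14 mm). Stations are not tied to particular vases.
- station2 (a point): Centre of a marking station, at deck level, at x = 40, y = -40 mm of the stand: a flat black disc of 47 mm diameter in a white ring of 62 mm, level with the deck. A vase's foot belongs centred on the black disc (within 14 mm). Stations are not tied to particular vases.
- station3 (a point): Centre of a marking station, at deck level, at x = 40, y = 40 mm of the stand: a flat black disc of 47 mm diameter in a white ring of 62 mm, level with the deck. A vase's foot belongs centred on the black disc (within 14 mm). Stations are not tied to particular vases.
- pedal (a joint): Hinge of the red pedal: 0 rad at rest (pad tilted up by 0.30 rad), grows as it is pushed down, 0.30 at its stop (pad level); fully down from 0.27. A spring brings it back up; it takes about 4 N at the pad to start it and 10 to 12 N to bring it to the stop.
- pedal_pad (a point): Centre of the pad's upper face: a red plate 70 mm (stand's x) by 90 mm. The hinge axis lies along the stand's y, 130 mm from the pad centre, at x = -60 mm of the stand, 18 mm above the table. At rest this point is about 62 mm above the table, at the stop 24 mm.
- tray: Wooden tray, fixed, open above, 240 mm (x) by 200 mm (y) outside, walls 6 mm thick and 28 mm high, floor 6 mm above the table. Origin: centre of its underside, z up. It may stand to the left or to the right.
- pot: A squat blue ceramic pot with a white lid, standing in the tray, loose, 70 mm in diameter, 52 mm high, origin at the centre of its foot. It need not be moved, but must stay in the tray, standing.
- figure0: Angel figure of raw clay, 64 mm wide at the foot, 116 mm tall, beyond the work area. Origin at the centre of its foot. Leave standing.
- figure1: Another angel figure of raw clay, the same size. Leave standing.

How it is judged:
On the way, in this order (a step that is already met when the one before it is completed fails the run):
1. every vase stands upright and let go on a station of the marking stand ((distance between vase0 and station0 below 0.014 m or distance between vase0 and station1 below 0.014 m or distance between vase0 and station2 below 0.014 m or distance between vase0 and station3 below 0.014 m) and angle between each of vase0, vase1, vase2, vase3's own z axis and vertical below 0.1 rad and contact force between the fingers and vase0 below 0.05 N and (distance between vase1 and station0 below 0.014 m or distance between vase1 and station1 below 0.014 m or distance between vase1 and station2 below 0.014 m or distance between vase1 and station3 below 0.014 m) and contact force between the fingers and vase1 below 0.05 N and (distance between vase2 and station0 below 0.014 m or distance between vase2 and station1 below 0.014 m or distance between vase2 and station2 below 0.014 m or distance between vase2 and station3 below 0.014 m) and contact force between the fingers and vase2 below 0.05 N and (distance between vase3 and station0 below 0.014 m or distance between vase3 and station1 below 0.014 m or distance between vase3 and station2 below 0.014 m or distance between vase3 and station3 below 0.014 m) and contact force between the fingers and vase3 below 0.05 N), for 0.3 s.
2. the pedal is pushed down to its stop with every vase on a station (value of joint pedal above 0.27 rad and (distance between vase0 and station0 below 0.014 m or distance between vase0 and station1 below 0.014 m or distance between vase0 and station2 below 0.014 m or distance between vase0 and station3 below 0.014 m) and angle between each of vase0, vase1, vase2, vase3's own z axis and vertical below 0.1 rad and (distance between vase1 and station0 below 0.014 m or distance between vase1 and station1 below 0.014 m or distance between vase1 and station2 below 0.014 m or distance between vase1 and station3 below 0.014 m) and (distance between vase2 and station0 below 0.014 m or distance between vase2 and station1 below 0.014 m or distance between vase2 and station2 below 0.014 m or distance between vase2 and station3 below 0.014 m) and (distance between vase3 and station0 below 0.014 m or distance between vase3 and station1 below 0.014 m or distance between vase3 and station2 below 0.014 m or distance between vase3 and station3 below 0.014 m)), for 0.1 s.
3. the pedal is back up (value of joint pedal below 0.05 rad), for 0.1 s.
At the end, for the whole second after the job is handed in: Every vase stands on the tray's floor (foot less than 8 mm above it), upright within 0.1 rad, its centre within 100 mm (tray x) and 80 mm (tray y) of the tray's centre, at rest and let go; the pedal is back up (below 0.05 rad) and the pot stands on the tray floor (within 0.2 rad) (x of vase0 in the frame of tray between -0.1 and 0.1 m and y of vase0 in the frame of tray between -0.08 and 0.08 m and z of each of vase0, vase1, vase2, vase3, pot in the frame of tray below 0.014 m and angle between each of vase0, vase1, vase2, vase3's own z axis and vertical below 0.1 rad and linear speed of each of vase0, vase1, vase2, vase3 below 0.02 m/s and contact force between the fingers and vase0 below 0.05 N and x of vase1 in the frame of tray between -0.1 and 0.1 m and y of vase1 in the frame of tray between -0.08 and 0.08 m and contact force between the fingers and vase1 below 0.05 N and x of vase2 in the frame of tray between -0.1 and 0.1 m and y of vase2 in the frame of tray between -0.08 and 0.08 m and contact force between the fingers and vase2 below 0.05 N and x of vase3 in the frame of tray between -0.1 and 0.1 m and y of vase3 in the frame of tray between -0.08 and 0.08 m and contact force between the fingers and vase3 below 0.05 N and value of joint pedal below 0.05 rad and angle between pot's own z axis and vertical below 0.2 rad and horizontal distance between pot and tray below 0.15 m); the robot touches nothing.
It fails at once if the clay figure knocked over (angle between figure0's own z axis and vertical above 0.7 rad).
It fails at once if the clay figure knocked over (angle between figure1's own z axis and vertical above 0.7 rad).
Of vase0, vase1, vase2, vase3 only 3 to 4 are there at a start; the rules pass over those that are not, and their reading is None.
At some moment in a run one of pot may be knocked a few centimetres aside while the robot is not near it.
Once in a run the grip may slacken for a moment while it holds something.
It also fails if it takes over 210 s, if anything falls off the work surface, if the arm or the gripper's body presses on something with over 40 N, if the wrist force passes 120 N, or if a joint passes its speed limit or range.

ROBOT

A 6-joint arm with a two-finger parallel gripper is mounted at the origin on the work surface. World frame = base frame: x ahead of the robot, y to its left, z up, the work surface at z = 0. Lengths are in m, angles in rad, forces in N, time in s.
With the tool pointing down it reaches from about 0.275 to 0.825 m from the base axis. Payload 4.9 kg.
Tool frame: the origin (TCP) lies at the very end of the fingers, on their centre line; the grasp point (between the pads) lies bot.grip_point_offset behind it (bot.grip_point_offset is the distance from the TCP to the grasp point, in m); z points along the fingers, y is the line along which they close (so a half turn about z gives the same grasp; the last joint's range is limited). The gripper opens to 85 mm and grips with 20 to 120 N. Pads are 22 mm wide; open, the fingers measure 114 mm over their backs; the gripper's body (76 mm by 85 mm) begins 54 mm behind the grasp point. The pads swing forward as they close: fully open they stand 13 mm farther back than shut.
Start: joints at [-1.477, 0.326, -0.193, 1.052, 0, 1.437], TCP at [0.124, -0.536, 0.231] pointing down, gripper open.
Joint ranges: [-2.65, 2.65], [-0.97, 1.79], [-1.3, 1.35], [-1.93, 2.1], [-1.47, 1.37], [-3.14, 3.14]. Speed limits (rad/s): [2.57, 2.57, 3.14, 3.14, 3.14, 3.14].

INTERFACE

Orientations are given as [roll, pitch, yaw] about the fixed x, y, z axes, in that order (R = Rz(yaw) Ry(pitch) Rx(roll)).
In Python, from station import status, viewer, finish_job, bot gives the robot as it stands.
- The arm moves only by the tool send_rows, never from a script. Its argument "deltas" is a list of rows, each a list of 5 numbers: the opening, from -1 (shut) to 1 (fully open), then the shift along the world's x, y, z in mm, then the turn about the world's z in degrees. A call has 1 to 5 rows; each row shifts and turns the commanded pose from where the row before left it; what a row does not reach is not made up. A row lasts 1/8 s, in which the tool goes at most 62.5 mm and 10.7 degrees, less where a joint would pass 70% of its speed; a pose out of reach is approached as far as the arm can. A call is refused whole if a number of a shift passes 62.5 or a number of a turn 10.7, either way. A call with a gripper value outside its range is refused whole. The fingers move at their own pace and stop on an object; "newtons" is the grip in N (left out, the last holds). Time passes only in rows, so rows that do not move let the fingers close. It gives the time, the measured TCP pose, the force, the opening and the grip force at its end, in the units of the state.
- status.observe(): the state, without advancing time (a new reading comes with each control period).
- viewer.camera(name): name is "side" or "top"; returns the picture (480x640x3 uint8, red, green, blue); there is no depth.
- viewer.calibration(name): a dict with "fovy" (degrees; the focal length in pixels is half the picture's height over the tangent of half this angle, whatever the lens; pixels are square), "cx", "cy" (the principal point, pixels), "k1" (the pictures are not rectified: a ray, as slopes to the right and down, at radius r is drawn at 1 + k1 r^2 times it, then the intrinsics apply), "xyz" and "attitude" of the camera in the world. Camera axes: x right, y down, z forward; pixel columns grow to the right and rows downward; lengths in m; the calibration is good to about 2 mm. A picture is of the moment at which its call begins. calibration takes no time and is no camera call.
- finish_job(): hands the job in; it is judged then, once.
The state is a dict: "time": time; "qpos": joint angles; "qd": joint speeds; "tau": joint torques, N m; "tcp_pos": TCP position; "orientation": TCP orientation; "wrist_force": force on the tool from outside, world axes, zero at the start; "moment": the same for the moment, N m; "gripper_width": finger opening in m; "gripper_force": force on a finger pad.
Only numpy, scipy, OpenCV 4.12 (cv2) and the standard library are available. Lean on these libraries where they do the work, as an engineer would, in place of code of your own. Each camera call takes 0.05 s, during which the arm holds its last target. There are 200 camera calls.

## Working session

There is one attempt and no reset: what is moved stays moved. The work goes in short steps, Python scripts to look and compute and a tool call to move; the robot and the scene stay as the last step left them, time stands still between calls to the robot, and variables do not carry over. Pictures are saved under pics/ and viewed, at most 14 in all, crops included, and the job is handed in when it is done.

Besides the shell and the picture viewer there is one more tool, called after "Request:" as name([rows], argument=value, ...), one row to a line, values as JSON. send_rows: Moves the arm, as the interface text tells. Its arguments: {"type":"object","properties":{"deltas":{"type":"array","items":{"type":"array","items":{"type":"number"}}},"newtons":{"type":"number"}},"required":["deltas"]}

```bash
ls; mkdir -p pics; python3 - <<'E'
from station import status, viewer, bot
import cv2
for n in("top","side"):
    im=viewer.camera(n); cv2.imwrite(f"pics/{n}0.png",im[:,:,::-1]); print(n,viewer.calibration(n))
print(status.observe()); print(bot.grip_point_offset)
E
```

```text
pics
top {'fovy': 55.86425953585227, 'cx': 312.18594941772955, 'cy': 231.61477993046694, 'k1': -0.05212078446499228, 'xyz': array([ 0.42397958, -0.01166756,  0.99606282]), 'attitude': array([-2.93329049e+00, -1.67747231e-03, -1.58154284e+00])}
side {'fovy': 54.98998620384799, 'cx': 325.6984753673851, 'cy': 245.82242215394396, 'k1': -0.053343982315233414, 'xyz': array([ 0.33652282, -0.53493222,  0.71986172]), 'attitude': array([-2.42636428,  0.00754558, -0.46345719])}
{'time': 0.1, 'qpos': array([-1.47722848e+00,  3.26905658e-01, -1.93473052e-01,  1.05199568e+00,
        5.03617177e-07,  1.43659901e+00]), 'qd': array([-0.00024191, -0.00337215,  0.00276408, -0.00078735, -0.00045498,
       -0.00013343]), 'tau': array([ 9.57441553e-04, -4.44237685e+01,  2.63038248e+01,  7.90624239e-03,
       -1.08272689e-04, -1.06996131e-05]), 'tcp_pos': array([ 0.12415467, -0.53527445,  0.2305647 ]), 'orientation': array([-3.14002884e+00, -2.11636306e-04,  2.27765000e-01]), 'wrist_force': array([ 1.35184974, -0.05304348, -0.74071549]), 'moment': array([0.00796665, 0.03324832, 0.04219539]), 'gripper_force': 0.0, 'gripper_width': 0.08518024001687051}
0.0187
```

View pics/top0.png

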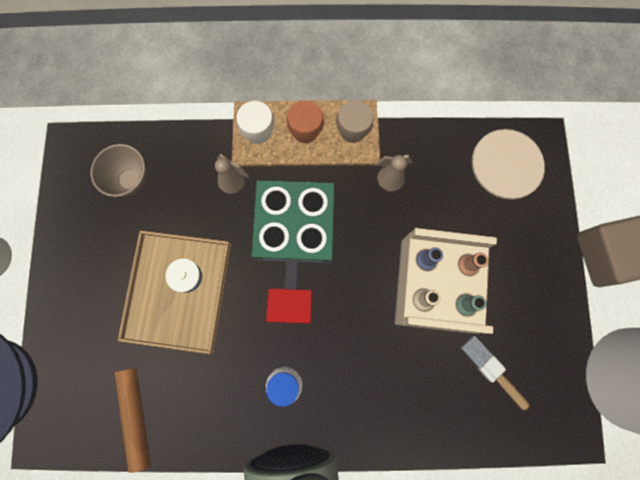

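View pics/side0.png

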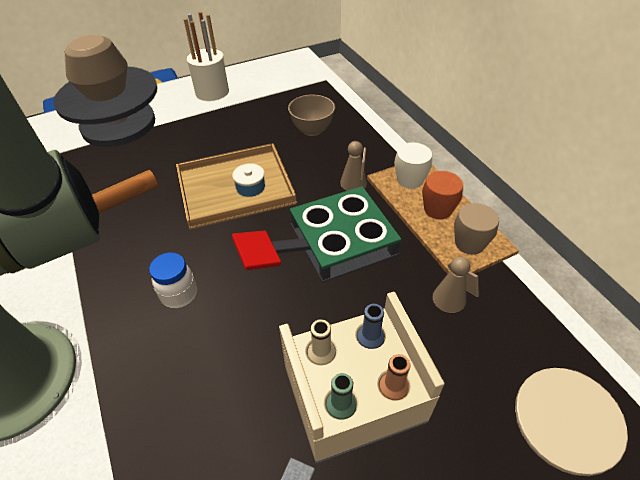

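The top picture shows all four vases in the setter on the right (necks near (435,253), (481,258), (433,297), (480,299)). The marker is at about (293,220) with its pad at (289,306), and the tray is on the left around (175,292) with the pot lid at (184,274). The side view agrees with this.

```bash
cat > h.py <<'E'
import numpy as np, cv2
from scipy.spatial.transform import Rotation as R
from scipy.optimize import least_squares
from station import status, viewer, bot
def cam(n):
    c=viewer.calibration(n); f=240/np.tan(np.radians(c["fovy"])/2)
    return c,f,R.from_euler("xyz",c["attitude"]).as_matrix()
C={n:cam(n) for n in("top","side")}
def proj(n,P):
    c,f,M=C[n]; p=(np.atleast_2d(P)-c["xyz"])@M; s=p[:,:2]/p[:,2:]
    s=s*(1+c["k1"]*(s**2).sum(1,keepdims=True)); return s*f+[c["cx"],c["cy"]]
def back(n,uv,z):
    c,f,M=C[n]; d=(np.atleast_2d(uv)-[c["cx"],c["cy"]])/f; s=d.copy()
    for _ in range(20): s=d/(1+c["k1"]*(s**2).sum(1,keepdims=True))
    r=np.c_[s,np.ones(len(s))]@M.T; return c["xyz"]+r*((z-c["xyz"][2])/r[:,2])[:,None]
def snap(n,name=None):
    im=viewer.camera(n)[:,:,::-1].copy()
    if name: cv2.imwrite(f"pics/{name}.png",im)
    return im
def blobs(m,lo,hi):
    n,l,s,c=cv2.connectedComponentsWithStats(m.astype(np.uint8)); return [(s[i][4],c[i],s[i][:4]) for i in range(1,n) if lo<s[i][4]<hi]
E
python3 - <<'E'
from h import *
a=cv2.imread("pics/top0.png"); b=cv2.imread("pics/side0.png")
cs=[cv2.resize(a[222:342,390:510],(400,400),interpolation=3),cv2.resize(b[290:460,270:440],(400,400),interpolation=3)]
cv2.imwrite("pics/crop1.png",np.hstack(cs))
for n,im in(("top",a),("side",b)):
    h=cv2.cvtColor(im,cv2.COLOR_BGR2HSV); H,S,V=h[...,0].astype(int),h[...,1],h[...,2]
    w=(V>200)&(S<40)
    for s,c,bb in blobs(w,100,2500):
        print(n,"white",s,c.round(1),bb,back(n,c,.05)[0].round(4))
    r=((H<6)|(H>174))&(S>180)&(V>120)
    for s,c,bb in blobs(r,300,5000): print(n,"red",s,c.round(1),back(n,c,.062)[0].round(4))
    g=(H>65)&(H<90)&(S>100)&(V>60)
    for s,c,bb in blobs(g,800,9000): print(n,"green",s,c.round(1),back(n,c,.05)[0].round(4))
E
```

```text
top white 863 [253.7 116.9] [237 101  35  32] [0.8911 0.1144 0.05  ]
top white 250 [275.5 200.3] [262 187  28  27] [0.6941 0.0633 0.05  ]
top white 251 [312.5 201.8] [299 188  28  28] [ 0.69   -0.0169  0.05  ]
top white 266 [273.6 236.6] [259 223  30  28] [0.6139 0.0669 0.05  ]
top white 271 [310.9 238. ] [297 224  29  29] [ 0.6101 -0.0125  0.05  ]
top white 842 [181.8 274.8] [166 259  33  33] [0.5339 0.2598 0.05  ]
top white 2440 [612.7 306.9] [584 263  56  83] [ 0.4544 -0.6503  0.05  ]
top white 315 [492.5 368.8] [481 357  24  25] [ 0.3348 -0.3791  0.05  ]
top white 2328 [ 95.2 471.6] [  0 430 244  50] [0.1453 0.4171 0.05  ]
top red 1411 [288.9 305.7] [0.4674 0.0338 0.062 ]
top green 1021 [298.9 234.9] [0.6171 0.0131 0.05  ]
side white 270 [204.7  57.7] [187  49  36  16] [0.6028 0.8363 0.05  ]
side white 1452 [ 56.4 131.9] [ 27 111  62  41] [0.1534 0.6409 0.05  ]
side white 418 [247.7 173.4] [233 164  30  20] [0.5325 0.2592 0.05  ]
side white 204 [352.7 204.5] [338 194  30  21] [0.6935 0.0646 0.05  ]
side white 220 [317.6 215.9] [303 205  30  22] [0.6136 0.0676 0.05  ]
side white 229 [370.2 230.2] [355 219  32  23] [ 0.6891 -0.0155  0.05  ]
side white 256 [333.7 242.9] [318 231  32  24] [ 0.6093 -0.0124  0.05  ]
side red 1252 [254.9 248.3] [0.4658 0.0335 0.062 ]
side green 2793 [342.9 226.7] [0.6453 0.0176 0.05  ]
```

View pics/crop1.png

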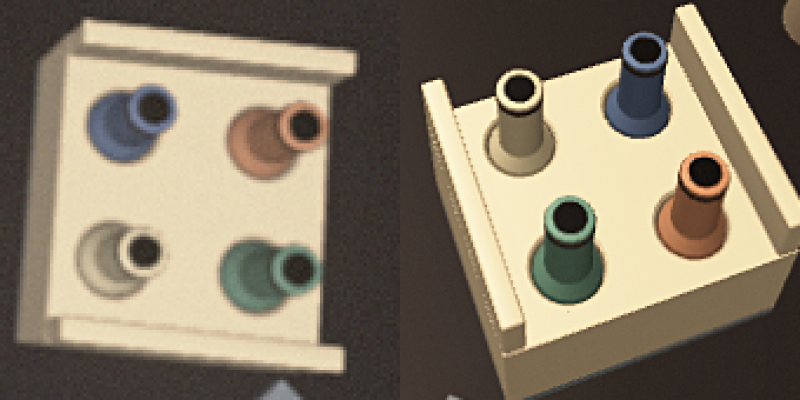

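```bash
python3 - <<'E'
from h import *
a=cv2.imread("pics/top0.png"); b=cv2.imread("pics/side0.png")
G=dict(top=dict(blue=(436,254),red=(481.5,260),cream=(433,297),green=(479.5,302.7)),side=dict(blue=(373.3,311.7),red=(398.8,363),cream=(320.2,328.2),green=(341.8,382.6)))
for n,im in(("top",a),("side",b)):
    for k,g in G[n].items():
        m=np.zeros(im.shape[:2],bool); yy,xx=np.mgrid[:480,:640]; m=(im.max(2)<60)&(np.hypot(xx-g[0],yy-g[1])<8)
        bl=max(blobs(m,10,400),key=lambda t:t[0]); print(n,k,bl[0],bl[1].round(1),back(n,bl[1],.166)[0].round(4), back(n,g,.166)[0].round(4))
for n,t in(("top",[(140,232),(229,242),(211,352),(120,340)]),("side",[(178,154),(281,146),(297,203),(189,226)])):
    P=back(n,t,.028); print(n,P[:,:2].round(4).tolist(),P.mean(0).round(4),np.linalg.norm(np.roll(P,-1,0)-P,axis=1).round(3))
for n,p in(("top",(181.8,274.8)),("side",(247.7,173.4))): print(back(n,p,.05)[0].round(3))
for n,ps in (("top",[(231,185),(393,182)]),): print(back(n,ps,.02).round(3))
E
```

```text
top blue 54 [435.7 254. ] [ 0.5543 -0.2446  0.166 ] [ 0.5544 -0.2452  0.166 ]
top red 45 [480.9 259.3] [ 0.5434 -0.3291  0.166 ] [ 0.542  -0.3301  0.166 ]
top cream 44 [433.  297.1] [ 0.4748 -0.2344  0.166 ] [ 0.4749 -0.2345  0.166 ]
top green 55 [479.2 302.4] [ 0.4638 -0.3192  0.166 ] [ 0.4632 -0.3197  0.166 ]
side blue 113 [373.9 310.9] [ 0.5542 -0.2431  0.166 ] [ 0.5527 -0.2438  0.166 ]
side red 131 [399.1 362.5] [ 0.5431 -0.327   0.166 ] [ 0.5424 -0.3274  0.166 ]
side cream 108 [320.4 327.2] [ 0.4747 -0.2326  0.166 ] [ 0.4738 -0.2339  0.166 ]
side green 150 [341.9 382. ] [ 0.4638 -0.317   0.166 ] [ 0.4633 -0.3177  0.166 ]
top [[0.6316, 0.3635], [0.6073, 0.166], [0.3747, 0.1978], [0.3996, 0.3915]] [0.5033 0.2797 0.028 ] [0.199 0.235 0.195 0.234]
side [[0.4123, 0.4329], [0.6479, 0.3457], [0.6, 0.143], [0.3713, 0.1828]] [0.5079 0.2761 0.028 ] [0.251 0.208 0.232 0.253]
[0.534 0.26  0.05 ]
[0.532 0.259 0.05 ]
[[ 0.74   0.167  0.02 ]
 [ 0.743 -0.2    0.02 ]]
```

Request:
send_rows([
  [0.3, 28.7, 19.5, 0, 10.6],
  [0.3, 28.7, 19.5, 0, 10.6],
  [0.3, 28.7, 19.5, 0, 10.6],
  [0.3, 28.7, 19.5, 0, 10.6],
  [0.3, 28.7, 19.5, 0, 10.6],
], newtons=60)

```text
time: 0.72
tcp_pos: [0.2684, -0.4373, 0.2309]
orientation: [-3.141, -0.001, 1.159]
wrist_force: [0.3, 0.2, 0.5]
gripper_width: 0.0554
gripper_force: 0.0
```

Request:
send_rows([
  [0.3, 28.7, 19.5, 0, 10.6],
  [0.3, 28.7, 19.5, 0, 10.6],
  [0.3, 28.7, 19.5, 0, 10.6],
  [0.3, 28.7, 19.5, 0, 10.6],
  [0.3, 28.7, 19.5, 0, 10.6],
])

```text
time: 1.35
tcp_pos: [0.4119, -0.3399, 0.2309]
orientation: [-3.141, -0.001, 2.084]
wrist_force: [0.5, -0.2, -0.2]
gripper_width: 0.0552
gripper_force: 0.0
```

Request:
send_rows([
  [0.3, 28.7, 19.5, 0, 10.6],
  [0.3, 28.7, 19.5, 0, 10.6],
  [0.3, 28.7, 19.4, 0, 10.6],
  [0.3, 28.7, 19.4, 0, 10.6],
  [0.3, 28.4, 18.8, 0, 10.6],
])

```text
time: 1.98
tcp_pos: [0.555, -0.2433, 0.2308]
orientation: [3.141, -0.001, 3.009]
wrist_force: [0.1, -0.9, -0.3]
gripper_width: 0.0554
gripper_force: 0.0
```

Request:
send_rows([
  [0.3, 0, 0, 0, 0.5],
  [0.3, 0, 0, 0, 0],
])

```text
time: 2.22
tcp_pos: [0.5538, -0.2441, 0.2307]
orientation: [3.141, -0.001, 3.011]
wrist_force: [-0.9, -0.2, -1.0]
gripper_width: 0.0557
gripper_force: 0.0
```

Request:
send_rows([
  [0.3, 0, 0, -40, 0],
  [0.3, 0, 0, -40, 0],
  [0.3, 0, 0, -26, 0],
  [0.3, 0, 0, 0, 0],
  [-1, 0, 0, 0, 0],
])

```text
time: 2.85
tcp_pos: [0.5546, -0.2451, 0.1265]
orientation: [-3.141, 0.001, 3.01]
wrist_force: [0.1, 0.1, 1.0]
gripper_width: 0.0386
gripper_force: 0.0
```

Request:
send_rows([
  [-1, 0, 0, 0, 0],
  [-1, 0, 0, 0, 0],
  [-1, 0, 0, 0, 0],
  [-1, 0, 0, 5, 0],
])

```text
time: 3.35
tcp_pos: [0.5543, -0.2442, 0.1305]
orientation: [-3.141, -0.0, 3.012]
wrist_force: [-0.0, -0.7, -2.8]
gripper_width: 0.0267
gripper_force: 59.0
```

Request:
send_rows([
  [-1, 0, 0, 25, 0],
  [-1, 0, 0, 35, 0],
  [-1, 0, 0, 40, 0],
  [-1, 0, 0, 50, 0],
  [-1, 0, 0, 50, 0],
])

```text
time: 3.98
tcp_pos: [0.5539, -0.2441, 0.3316]
orientation: [-3.142, -0.001, 3.012]
wrist_force: [0.1, -1.0, -2.9]
gripper_width: 0.0265
gripper_force: 59.6
```

Request:
send_rows([
  [-1, 10, 22, 0, 0],
  [-1, 20, 44, 0, 0],
  [-1, 20, 44, 0, 0],
  [-1, 20, 44, 0, 0],
  [-1, 20, 44, 0, 0],
])

```text
time: 4.6
tcp_pos: [0.6447, -0.0449, 0.3301]
orientation: [-3.141, -0.001, 3.011]
wrist_force: [1.3, 0.3, -1.5]
gripper_width: 0.0266
gripper_force: 59.5
```

Request:
send_rows([
  [-1, 20, 44, 0, 0],
  [-1, 20, 44, 0, 0],
  [-1, 10, 22, 0, 0],
  [-1, 0, 0, 0, 0],
])

```text
time: 5.1
tcp_pos: [0.6945, 0.0658, 0.3292]
orientation: [-3.141, -0.001, 3.015]
wrist_force: [-1.4, -1.2, -2.6]
gripper_width: 0.0267
gripper_force: 59.7
```

```bash
python3 - <<'E'
from h import *
cv2.imwrite("pics/c1.png",np.hstack([cv2.resize(snap("top"),(400,300)),cv2.resize(snap("side"),(400,300))]))
print(status.observe()["tcp_pos"])
E
```

```text
[0.69408616 0.06354721 0.32977832]
```

View pics/c1.png

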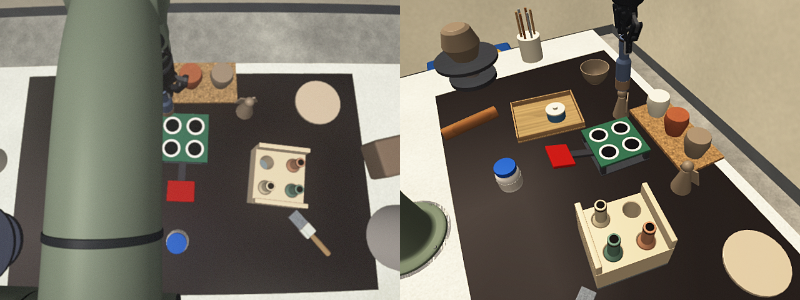

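The vase is held upright above the stand (side view about (622,80)), and the other three are still in their wells. Next I lower it.

Request:
send_rows([
  [-1, 0, 0, -50, 0],
  [-1, 0, 0, -55, 0],
  [-1, 0, 0, -40, 0],
  [-1, 0, 0, -15, 0],
  [-1, 0, 0, 0, 0],
])

```text
time: 5.82
tcp_pos: [0.6945, 0.0629, 0.1709]
orientation: [-3.141, 0.0, 3.01]
wrist_force: [0.1, -0.1, -1.0]
gripper_width: 0.027
gripper_force: 59.7
```

Request:
send_rows([
  [-1, 0, 0, -2, 0],
  [-1, 0, 0, 0, 0],
  [-1, 0, 0, 0, 0],
])

```text
time: 6.2
tcp_pos: [0.6948, 0.0638, 0.1691]
orientation: [3.141, 0.001, 3.012]
wrist_force: [-0.1, 0.8, -2.6]
gripper_width: 0.0267
gripper_force: 59.7
```

Request:
send_rows([
  [-1, 0, 0, -2, 0],
  [-1, 0, 0, 0, 0],
])

```text
time: 6.45
tcp_pos: [0.6949, 0.0639, 0.1672]
orientation: [3.141, 0.001, 3.012]
wrist_force: [-1.6, 0.4, 3.1]
gripper_width: 0.0268
gripper_force: 60.1
```

Request:
send_rows([
  [-1, 0, 0, -1, 0],
  [-1, 0, 0, 0, 0],
])

```text
time: 6.7
tcp_pos: [0.6951, 0.0639, 0.1671]
orientation: [3.141, 0.002, 3.012]
wrist_force: [-1.4, 0.6, 6.9]
gripper_width: 0.0265
gripper_force: 60.5
```

Request:
send_rows([
  [-0.2, 0, 0, 1, 0],
  [0.2, 0, 0, 0, 0],
  [0.3, 0, 0, 0, 0],
  [0.3, 0, 0, 30, 0],
  [0.3, 0, 0, 40, 0],
])

```text
time: 7.32
tcp_pos: [0.6934, 0.0638, 0.2353]
orientation: [-3.141, -0.003, 3.012]
wrist_force: [0.9, 0.1, 0.9]
gripper_width: 0.0555
gripper_force: 0.0
```

Request:
send_rows([
  [0.3, -10, -25, 5, 0],
  [0.3, -18.8, -49, 0, 0],
  [0.3, -18.8, -49, 0, 0],
  [0.3, -18.8, -49, 0, 0],
  [0.3, -18.8, -49, 0, 0],
])

```text
time: 7.95
tcp_pos: [0.6074, -0.1593, 0.2402]
orientation: [3.142, -0.002, 3.011]
wrist_force: [0.1, -0.0, -0.7]
gripper_width: 0.0556
gripper_force: 0.0
```

Request:
send_rows([
  [0.3, -18.8, -49, 0, 0],
  [0.3, -18.8, -49, 0, 0],
  [0.3, -18.8, -49, 0, 0],
  [0.3, -8.9, -24, 0, 0],
  [0.3, 0, 0, 0, 0],
])

```text
time: 8.57
tcp_pos: [0.5419, -0.3303, 0.2401]
orientation: [3.141, -0.002, 3.007]
wrist_force: [-0.2, -0.5, 0.5]
gripper_width: 0.0554
gripper_force: 0.0
```

```bash
python3 - <<'E'
from h import *
a=snap("top");b=snap("side")
cv2.imwrite("pics/c2.png",np.hstack([cv2.resize(a[150:350,220:500],(420,300)),cv2.resize(b[140:340,250:500],(375,300))]))
print(status.observe()["tcp_pos"])
E
```

```text
[ 0.543113   -0.32801412  0.24046315]
```

View pics/c2.png

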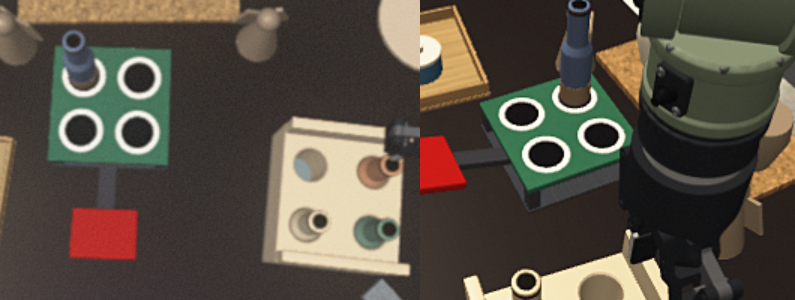

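The blue vase stands upright on station3 (crop (83,75)). Next is the red vase.

Request:
send_rows([
  [0.3, 0, 0, -45, 0],
  [0.3, 0, 0, -45, 0],
  [0.3, 0, 0, -25.5, 0],
  [0.3, 0, 0, 0, 0],
  [-1, 0, 0, 0, 0],
])

```text
time: 9.3
tcp_pos: [0.5448, -0.3279, 0.127]
orientation: [-3.141, 0.001, 3.013]
wrist_force: [0.1, 0.2, -0.2]
gripper_width: 0.0385
gripper_force: 0.0
```

Request:
send_rows([
  [-1, 0, 0, 0, 0],
  [-1, 0, 0, 0, 0],
  [-1, 0, 0, 0, 0],
  [-1, 0, 0, 5, 0],
])

```text
time: 9.8
tcp_pos: [0.5437, -0.3282, 0.131]
orientation: [-3.141, -0.0, 3.011]
wrist_force: [0.3, 0.3, -2.5]
gripper_width: 0.0269
gripper_force: 59.0
```

Request:
send_rows([
  [-1, 0, 0, 25, 0],
  [-1, 0, 0, 35, 0],
  [-1, 0, 0, 40, 0],
  [-1, 0, 0, 50, 0],
  [-1, 0, 0, 50, 0],
])

```text
time: 10.42
tcp_pos: [0.5433, -0.3281, 0.332]
orientation: [3.141, -0.001, 3.011]
wrist_force: [-0.2, 0.3, -1.9]
gripper_width: 0.0267
gripper_force: 59.7
```

Request:
send_rows([
  [-1, 10.5, 22.3, 0, 0],
  [-1, 20.9, 44.5, 0, 0],
  [-1, 20.9, 44.5, 0, 0],
  [-1, 20.9, 44.5, 0, 0],
  [-1, 20.9, 44.5, 0, 0],
])

```text
time: 11.05
tcp_pos: [0.6382, -0.1267, 0.3306]
orientation: [-3.141, -0.001, 3.011]
wrist_force: [-0.4, 0.7, -1.4]
gripper_width: 0.0268
gripper_force: 59.8
```

Request:
send_rows([
  [-1, 20.9, 44.5, 0, 0],
  [-1, 20.9, 44.5, 0, 0],
  [-1, 10.6, 22.2, 0, 0],
  [-1, 0, 0, 0, 0],
])

```text
time: 11.55
tcp_pos: [0.6906, -0.0148, 0.3299]
orientation: [-3.141, -0.001, 3.015]
wrist_force: [0.2, 0.8, -2.1]
gripper_width: 0.0265
gripper_force: 59.8
```

```bash
python3 - <<'E'
from h import *
cv2.imwrite("pics/c3.png",np.hstack([cv2.resize(snap("top"),(400,300)),cv2.resize(snap("side"),(400,300))]))
s=status.observe();print(s["tcp_pos"],s["wrist_force"])
E
```

```text
[ 0.69007688 -0.01706566  0.33034906] [-1.13052356  0.10220445 -2.11479798]
```

Request:
send_rows([
  [-1, 0, 0, -50, 0],
  [-1, 0, 0, -55, 0],
  [-1, 0, 0, -40, 0],
  [-1, 0, 0, -16, 0],
  [-1, 0, 0, 0, 0],
])

```text
time: 12.28
tcp_pos: [0.6904, -0.0178, 0.1702]
orientation: [-3.141, 0.0, 3.01]
wrist_force: [-0.1, -0.4, -1.8]
gripper_width: 0.0265
gripper_force: 60.0
```

Request:
send_rows([
  [-1, 0, 0, -1.5, 0],
  [-1, 0, 0, 0, 0],
])

```text
time: 12.52
tcp_pos: [0.6911, -0.017, 0.1696]
orientation: [-3.141, 0.002, 3.011]
wrist_force: [0.4, 0.4, -1.5]
gripper_width: 0.0266
gripper_force: 60.0
```

Request:
send_rows([
  [-1, 0, 0, -1.5, 0],
  [-1, 0, 0, 0, 0],
])

```text
time: 12.78
tcp_pos: [0.6906, -0.0167, 0.1671]
orientation: [-3.142, 0.001, 3.012]
wrist_force: [0.6, 0.5, -0.5]
gripper_width: 0.027
gripper_force: 60.2
```

Request:
send_rows([
  [-1, 0, 0, -1, 0],
  [-1, 0, 0, 0, 0],
])

```text
time: 13.02
tcp_pos: [0.6909, -0.0168, 0.1671]
orientation: [-3.141, 0.002, 3.012]
wrist_force: [-1.5, -0.4, 5.6]
gripper_width: 0.0272
gripper_force: 60.6
```

Request:
send_rows([
  [-0.2, 0, 0, 0, 0],
  [0.2, 0, 0, 0, 0],
  [0.3, 0, 0, 0, 0],
  [0.3, 0, 0, 30, 0],
  [0.3, 0, 0, 40, 0],
])

```text
time: 13.65
tcp_pos: [0.6895, -0.0166, 0.235]
orientation: [3.142, -0.003, 3.012]
wrist_force: [0.7, -0.3, -1.1]
gripper_width: 0.0557
gripper_force: 0.0
```

Request:
send_rows([
  [0.3, -20, -20, 5, 0],
  [0.3, -35, -35, 0, 0],
  [0.3, -35, -35, 0, 0],
  [0.3, -35, -35, 0, 0],
  [0.3, -35, -35, 0, 0],
])

```text
time: 14.28
tcp_pos: [0.5292, -0.1777, 0.2408]
orientation: [-3.141, 0.0, 3.012]
wrist_force: [-0.2, -0.3, 0.4]
gripper_width: 0.0553
gripper_force: 0.0
```

Request:
send_rows([
  [0.3, -35, -35, 0, 0],
  [0.3, -20, -22, 0, 0],
  [0.3, 0, 0, 0, 0],
  [0.3, 0, 0, 0, 0],
])

```text
time: 14.78
tcp_pos: [0.4758, -0.2335, 0.2409]
orientation: [3.141, 0.0, 3.012]
wrist_force: [-0.4, 0.2, 0.4]
gripper_width: 0.0555
gripper_force: 0.0
```

```bash
python3 - <<'E'
from h import *
a=snap("top");b=snap("side")
cv2.imwrite("pics/c4.png",np.hstack([cv2.resize(a[150:350,220:500],(420,300)),cv2.resize(b[140:340,250:500],(375,300))]))
print(status.observe()["tcp_pos"])
E
```

```text
[ 0.47607384 -0.23302885  0.24073487]
```

View pics/c4.png

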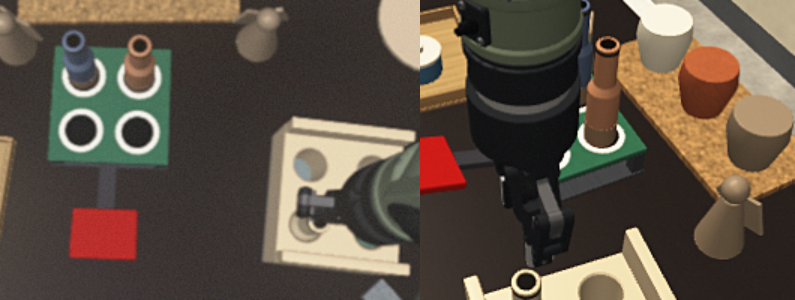

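The red vase is upright on station2. Now the cream one goes to station1.

Request:
send_rows([
  [0.3, -1, 0, -45, 0],
  [0.3, 0, 0, -45, 0],
  [0.3, 0, 0, -25.5, 0],
  [0.3, 0, 0, 0, 0],
  [-1, 0, 0, 0, 0],
])

```text
time: 15.5
tcp_pos: [0.4755, -0.2337, 0.1263]
orientation: [-3.141, 0.001, 3.013]
wrist_force: [-0.2, -0.4, 0.3]
gripper_width: 0.0387
gripper_force: 0.0
```

Request:
send_rows([
  [-1, 0, 0, 0, 0],
  [-1, 0, 0, 0, 0],
  [-1, 0, 0, 0, 0],
  [-1, 0, 0, 5, 0],
])

```text
time: 16.0
tcp_pos: [0.4743, -0.2337, 0.1305]
orientation: [-3.141, -0.0, 3.012]
wrist_force: [1.6, 0.8, -3.3]
gripper_width: 0.0268
gripper_force: 59.1
```

Request:
send_rows([
  [-1, 0, 0, 25, 0],
  [-1, 0, 0, 35, 0],
  [-1, 0, 0, 40, 0],
  [-1, 0, 0, 50, 0],
  [-1, 0, 0, 50, 0],
])

```text
time: 16.62
tcp_pos: [0.4738, -0.2336, 0.3317]
orientation: [-3.141, -0.001, 3.011]
wrist_force: [1.4, -0.8, -2.5]
gripper_width: 0.0267
gripper_force: 59.8
```

Request:
send_rows([
  [-1, 10, 21.5, 0, 0],
  [-1, 19.9, 43, 0, 0],
  [-1, 19.9, 43, 0, 0],
  [-1, 19.9, 43, 0, 0],
  [-1, 19.9, 43, 0, 0],
])

```text
time: 17.25
tcp_pos: [0.5641, -0.0391, 0.3302]
orientation: [-3.141, -0.001, 3.011]
wrist_force: [0.1, -0.1, -2.8]
gripper_width: 0.0268
gripper_force: 59.9
```

Request:
send_rows([
  [-1, 19.9, 43, 0, 0],
  [-1, 19.9, 43, 0, 0],
  [-1, 9.6, 21.5, 0, 0],
  [-1, 0, 0, 0, 0],
  [-1, 0, 0, 0, 0],
])

```text
time: 17.88
tcp_pos: [0.613, 0.0663, 0.3301]
orientation: [-3.141, -0.001, 3.011]
wrist_force: [0.3, -0.5, -1.6]
gripper_width: 0.0268
gripper_force: 60.0
```

Request:
send_rows([
  [-1, 0, 0, -50, 0],
  [-1, 0, 0, -55, 0],
  [-1, 0, 0, -40, 0],
  [-1, 0, 0, -17, 0],
  [-1, 0, 0, 0, 0],
])

```text
time: 18.5
tcp_pos: [0.6136, 0.0662, 0.1688]
orientation: [-3.141, 0.001, 3.01]
wrist_force: [-0.1, 0.3, -1.8]
gripper_width: 0.0264
gripper_force: 59.9
```

Request:
send_rows([
  [-1, 0, 0, -2, 0],
  [-1, 0, 0, 0, 0],
])

```text
time: 18.75
tcp_pos: [0.614, 0.0671, 0.1672]
orientation: [3.141, 0.002, 3.011]
wrist_force: [-0.8, 0.1, -1.9]
gripper_width: 0.0269
gripper_force: 59.9
```

Request:
send_rows([
  [-1, 0, 0, -1, 0],
  [-1, 0, 0, 0, 0],
])

```text
time: 19.0
tcp_pos: [0.6139, 0.0673, 0.1661]
orientation: [-3.142, 0.001, 3.012]
wrist_force: [-0.1, -0.4, 2.1]
gripper_width: 0.0268
gripper_force: 60.5
```

Request:
send_rows([
  [-0.2, 0, 0, 0, 0],
  [0.2, 0, 0, 0, 0],
  [0.3, 0, 0, 0, 0],
  [0.3, 0, 0, 30, 0],
  [0.3, 0, 0, 40, 0],
])

```text
time: 19.62
tcp_pos: [0.6125, 0.0673, 0.2349]
orientation: [-3.141, -0.003, 3.012]
wrist_force: [-0.1, -0.4, -0.2]
gripper_width: 0.0556
gripper_force: 0.0
```

Request:
send_rows([
  [0.3, -10, -24, 5, 0],
  [0.3, -18.8, -48, 0, 0],
  [0.3, -18.8, -48, 0, 0],
  [0.3, -18.8, -48, 0, 0],
  [0.3, -18.8, -48, 0, 0],
])

```text
time: 20.25
tcp_pos: [0.5275, -0.1501, 0.2404]
orientation: [-3.141, 0.0, 3.012]
wrist_force: [0.4, -0.6, -0.5]
gripper_width: 0.0553
gripper_force: 0.0
```

Request:
send_rows([
  [0.3, -18.8, -48, 0, 0],
  [0.3, -18.8, -48, 0, 0],
  [0.3, -18.8, -48, 0, 0],
  [0.3, -8, -25, 0, 0],
  [0.3, 0, 0, 0, 0],
])

```text
time: 20.88
tcp_pos: [0.4631, -0.3194, 0.2401]
orientation: [-3.142, 0.0, 3.008]
wrist_force: [-0.4, 0.2, 0.3]
gripper_width: 0.0555
gripper_force: 0.0
```

```bash
python3 - <<'E'
from h import *
a=snap("top");b=snap("side")
cv2.imwrite("pics/c5.png",np.hstack([cv2.resize(a[150:350,220:500],(420,300)),cv2.resize(b[140:340,250:500],(375,300))]))
print(status.observe()["tcp_pos"])
E
```

```text
[ 0.46376841 -0.31730927  0.24016873]
```

View pics/c5.png

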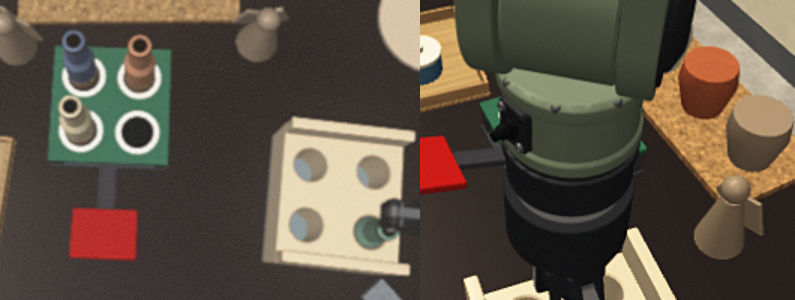

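Three vases stand on their stations. Now the green one goes to station0.

Request:
send_rows([
  [0.3, 0, 0, -45, 0],
  [0.3, 0, 0, -45, 0],
  [0.3, 0, 0, -25, 0],
  [0.3, 0, 0, 0, 0],
  [-1, 0, 0, 0, 0],
])

```text
time: 21.6
tcp_pos: [0.4648, -0.3175, 0.1265]
orientation: [-3.141, 0.001, 3.013]
wrist_force: [1.0, -0.1, 0.3]
gripper_width: 0.0387
gripper_force: 0.0
```

Request:
send_rows([
  [-1, 0, 0, 0, 0],
  [-1, 0, 0, 0, 0],
  [-1, 0, 0, 0, 0],
  [-1, 0, 0, 5, 0],
])

```text
time: 22.1
tcp_pos: [0.4637, -0.3177, 0.1306]
orientation: [-3.141, -0.0, 3.012]
wrist_force: [-0.7, 0.4, -3.1]
gripper_width: 0.0268
gripper_force: 59.1
```

Request:
send_rows([
  [-1, 0, 0, 25, 0],
  [-1, 0, 0, 35, 0],
  [-1, 0, 0, 40, 0],
  [-1, 0, 0, 50, 0],
  [-1, 0, 0, 50, 0],
])

```text
time: 22.72
tcp_pos: [0.4632, -0.3175, 0.3317]
orientation: [3.142, -0.001, 3.011]
wrist_force: [1.0, -1.2, -3.2]
gripper_width: 0.0264
gripper_force: 59.9
```

Request:
send_rows([
  [-1, 10.5, 21.8, 0, 0],
  [-1, 20.9, 43.6, 0, 0],
  [-1, 20.9, 43.6, 0, 0],
  [-1, 20.9, 43.6, 0, 0],
  [-1, 20.9, 43.6, 0, 0],
])

```text
time: 23.35
tcp_pos: [0.5581, -0.1203, 0.3303]
orientation: [-3.141, -0.001, 3.011]
wrist_force: [0.9, -1.0, -3.1]
gripper_width: 0.0268
gripper_force: 60.0
```

Request:
send_rows([
  [-1, 20.9, 43.6, 0, 0],
  [-1, 20.9, 43.6, 0, 0],
  [-1, 10.4, 21.8, 0, 0],
  [-1, 0, 0, 0, 0],
  [-1, 0, 0, 0, 0],
])

```text
time: 23.98
tcp_pos: [0.6097, -0.013, 0.3301]
orientation: [-3.141, -0.001, 3.011]
wrist_force: [0.1, -0.7, -2.9]
gripper_width: 0.0267
gripper_force: 60.1
```

Request:
send_rows([
  [-1, 0, 0, -50, 0],
  [-1, 0, 0, -55, 0],
  [-1, 0, 0, -40, 0],
  [-1, 0, 0, -17, 0],
  [-1, 0, 0, 0, 0],
])

```text
time: 24.6
tcp_pos: [0.6103, -0.0135, 0.1688]
orientation: [-3.141, 0.001, 3.01]
wrist_force: [0.1, -0.5, -1.8]
gripper_width: 0.0269
gripper_force: 60.0
```

Request:
send_rows([
  [-1, 0, 0, -2, 0],
  [-1, 0, 0, 0, 0],
])

```text
time: 24.85
tcp_pos: [0.6105, -0.0128, 0.167]
orientation: [-3.142, 0.001, 3.011]
wrist_force: [-0.1, 0.2, -1.5]
gripper_width: 0.0266
gripper_force: 60.0
```

Request:
send_rows([
  [-1, 0, 0, -1, 0],
  [-1, 0, 0, 0, 0],
])

```text
time: 25.1
tcp_pos: [0.6106, -0.0126, 0.1663]
orientation: [-3.141, 0.002, 3.012]
wrist_force: [-1.8, 0.4, 4.9]
gripper_width: 0.0267
gripper_force: 60.7
```

Request:
send_rows([
  [-0.2, 0, 0, 0, 0],
  [0.2, 0, 0, 0, 0],
  [0.3, 0, 0, 0, 0],
  [0.3, 0, 0, 30, 0],
  [0.3, 0, 0, 40, 0],
])

```text
time: 25.72
tcp_pos: [0.6092, -0.0124, 0.2348]
orientation: [3.142, -0.003, 3.012]
wrist_force: [1.3, 0.0, -0.6]
gripper_width: 0.0555
gripper_force: 0.0
```

Request:
send_rows([
  [0, -30, 9, 5, 0],
  [-0.5, -40, 13, 0, 0],
  [-1, -40, 13, 0, 0],
  [-1, -38.5, 12, 0, 0],
  [-1, 0, 0, 0, 0],
])

```text
time: 26.35
tcp_pos: [0.459, 0.0353, 0.2404]
orientation: [3.142, -0.001, 3.013]
wrist_force: [1.7, 0.6, -0.3]
gripper_width: -0.0001
gripper_force: 0.0
```

```bash
python3 - <<'E'
from h import *
a=snap("top");b=snap("side")
cv2.imwrite("pics/c6.png",np.hstack([cv2.resize(a[150:350,100:380],(420,300)),cv2.resize(b[100:300,170:420],(375,300))]))
print(status.observe()["tcp_pos"])
E
```

```text
[0.46224436 0.03448255 0.24072636]
```

View pics/c6.png

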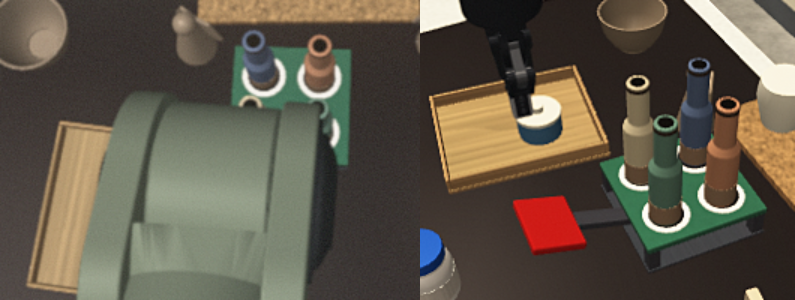

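All four vases stand upright on their stations and the shut gripper is over the pad. Now I push the pedal.

Request:
send_rows([
  [-1, 0, 0, -50, 0],
  [-1, 0, 0, -50, 0],
  [-1, 0, 0, -45, 0],
  [-1, 0, 0, -20, 0],
  [-1, 0, 0, 0, 0],
])

```text
time: 27.08
tcp_pos: [0.4614, 0.0342, 0.0737]
orientation: [-3.141, -0.003, 3.011]
wrist_force: [-1.5, -0.2, 0.3]
gripper_width: 0.0002
gripper_force: 0.0
```

Request:
send_rows([
  [-1, 0, 0, -13, 0],
  [-1, 0, 0, -13, 0],
  [-1, 0, 0, -13, 0],
  [-1, 0, 0, -10, 0],
  [-1, 0, 0, 0, 0],
])

```text
time: 27.7
tcp_pos: [0.4598, 0.0344, 0.026]
orientation: [-3.141, -0.003, 3.012]
wrist_force: [-5.6, -0.2, 9.3]
gripper_width: 0.0001
gripper_force: 4.9
```

Request:
send_rows([
  [-1, 0, 0, -2, 0],
  [-1, 0, 0, 0, 0],
  [-1, 0, 0, 0, 0],
])

```text
time: 28.08
tcp_pos: [0.4597, 0.0345, 0.0245]
orientation: [-3.141, -0.003, 3.012]
wrist_force: [-6.7, -0.4, 10.1]
gripper_width: -0.0004
gripper_force: 5.2
```

Request:
send_rows([
  [-1, 0, 0, -2, 0],
  [-1, 0, 0, 0, 0],
])

```text
time: 28.32
tcp_pos: [0.4598, 0.0344, 0.0236]
orientation: [-3.141, -0.003, 3.012]
wrist_force: [-10.5, 0.0, 23.6]
gripper_width: -0.0001
gripper_force: 11.7
```

Request:
send_rows([
  [-1, 0, 0, -2, 0],
  [-1, 0, 0, 0, 0],
  [-1, 0, 0, 0, 0],
])

```text
time: 28.7
tcp_pos: [0.4598, 0.0345, 0.023]
orientation: [-3.141, -0.002, 3.012]
wrist_force: [-15.1, 0.6, 41.9]
gripper_width: -0.0002
gripper_force: 20.7
```

Request:
send_rows([
  [-1, 0, 0, 10, 0],
  [-1, 0, 0, 20, 0],
  [-1, 0, 0, 40, 0],
  [-0.5, 0, 0, 50, 0],
  [0, 0, 0, 50, 0],
])

```text
time: 29.32
tcp_pos: [0.4621, 0.0344, 0.1922]
orientation: [3.141, 0.002, 3.012]
wrist_force: [1.6, 0.3, -0.7]
gripper_width: 0.0355
gripper_force: 0.0
```

Request:
send_rows([
  [0.3, 0, 0, 50, 0],
  [0.3, 40, 0, 10, 0],
  [0.3, 55, 8, 0, 0],
  [0.3, 55, 8, 0, 0],
  [0.3, 50, 8, 0, 0],
])

```text
time: 29.95
tcp_pos: [0.6641, 0.0587, 0.2506]
orientation: [3.141, 0.002, 3.011]
wrist_force: [0.0, -0.9, 0.4]
gripper_width: 0.0551
gripper_force: 0.0
```

Request:
send_rows([
  [0.3, 32, 5.5, 0, 0],
  [0.3, 0, 0, 0, 0],
  [0.3, 0, 0, 0, 0],
])

```text
time: 30.32
tcp_pos: [0.6931, 0.0639, 0.25]
orientation: [-3.141, -0.001, 3.012]
wrist_force: [-1.2, 0.3, -0.2]
gripper_width: 0.0554
gripper_force: 0.0
```

```bash
python3 - <<'E'
from h import *
a=snap("top");b=snap("side")
cv2.imwrite("pics/c7.png",np.hstack([cv2.resize(b[80:330,150:420],(648,600))]))
print(status.observe()["tcp_pos"])
h=cv2.cvtColor(b,cv2.COLOR_BGR2HSV); H,S,V=h[...,0].astype(int),h[...,1],h[...,2]
for s,c,bb in blobs(((H<6)|(H>174))&(S>180)&(V>120),300,5000): print("red",s,c.round(1))
for s,c,bb in blobs((V>200)&(S<40),100,2500): print(s,c,back("side",c,.05))
E
```

```text
[0.69285834 0.06385189 0.25080009]
red 1251 [254.9 248.3]
267 [204.66292135  57.64419476] [[0.6028695  0.83628384 0.05      ]]
1034 [401.24758221 143.10348162] [[0.89891331 0.19723017 0.05      ]]
414 [247.75120773 173.34057971] [[0.53259308 0.25933537 0.05      ]]
165 [370.60606061 233.96363636] [[ 0.6847221  -0.02452781  0.05      ]]
187 [334.10160428 246.51871658] [[ 0.60573895 -0.02105446  0.05      ]]
```

View pics/c7.png

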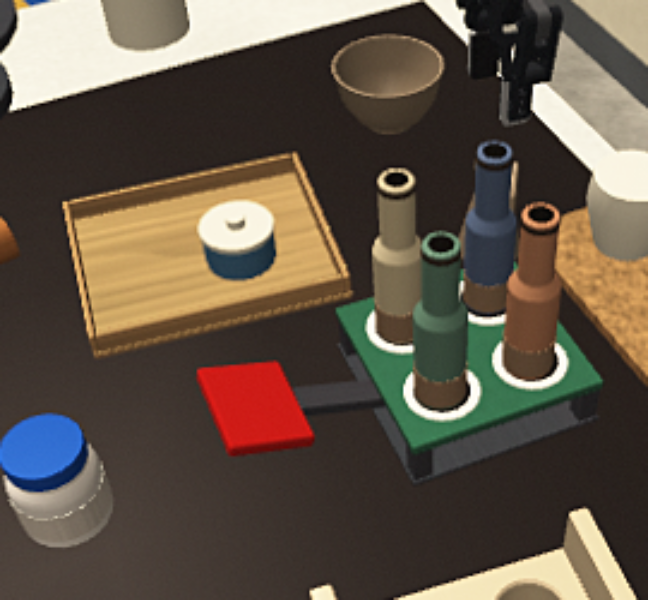

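The pedal is back at its starting position and the pot hasn't moved, so the vases can go to the tray. Blue is first, to the far-left corner.

Request:
send_rows([
  [0.3, 1, 0, -35, 0],
  [0.3, 0, 0, -35, 0],
  [0.3, 0, 0, -15, 0],
  [0.3, 0, 0, 0, 0],
  [-1, 0, 0, 0, 0],
])

```text
time: 31.05
tcp_pos: [0.6955, 0.0639, 0.1672]
orientation: [3.141, 0.003, 3.012]
wrist_force: [1.3, -0.2, 0.5]
gripper_width: 0.0385
gripper_force: 0.0
```

Request:
send_rows([
  [-1, 0, 0, 0, 0],
  [-1, 0, 0, 0, 0],
  [-1, 0, 0, 0, 0],
  [-1, 0, 0, 5, 0],
])

```text
time: 31.55
tcp_pos: [0.6943, 0.064, 0.1703]
orientation: [-3.141, -0.001, 3.012]
wrist_force: [-0.2, 0.1, -2.9]
gripper_width: 0.0268
gripper_force: 59.0
```

Request:
send_rows([
  [-1, 0, 0, 25, 0],
  [-1, 0, 0, 40, 0],
  [-1, 0, 0, 50, 0],
  [-1, 0, 0, 30, 0],
  [-1, -9, 22, 0, 0],
])

```text
time: 32.17
tcp_pos: [0.687, 0.0849, 0.3178]
orientation: [3.141, 0.005, 3.009]
wrist_force: [0.1, -0.2, -1.9]
gripper_width: 0.0269
gripper_force: 59.1
```

Request:
send_rows([
  [-1, -18.2, 43.8, 0, 0],
  [-1, -18.2, 43.8, 0, 0],
  [-1, -18.2, 43.8, 0, 0],
  [-1, -18.2, 43.8, 0, 0],
  [-1, -18.2, 43.8, 0, 0],
])

```text
time: 32.8
tcp_pos: [0.5922, 0.3069, 0.3132]
orientation: [-3.14, -0.003, 3.012]
wrist_force: [0.7, -0.4, -3.2]
gripper_width: 0.0265
gripper_force: 59.2
```

Request:
send_rows([
  [-1, -9, 22, 0, 0],
  [-1, 0, 0, -40, 0],
  [-1, 0, 0, -50, 0],
  [-1, 0, 0, -30, 0],
  [-1, 0, 0, 0, 0],
])

```text
time: 33.42
tcp_pos: [0.5829, 0.3258, 0.1913]
orientation: [-3.137, -0.007, 3.011]
wrist_force: [-1.0, -0.3, -1.9]
gripper_width: 0.0266
gripper_force: 59.4
```

Request:
send_rows([
  [-1, 0, 0, -40, 0],
  [-1, 0, 0, -22, 0],
  [-1, 0, 0, 0, 0],
  [-1, 0, 0, 0, 0],
])

```text
time: 33.92
tcp_pos: [0.5868, 0.3274, 0.1353]
orientation: [3.14, 0.002, 3.012]
wrist_force: [-0.1, 0.4, -0.8]
gripper_width: 0.0268
gripper_force: 59.5
```

Request:
send_rows([
  [-1, 0, 0, -3, 0],
  [-1, 0, 0, 0, 0],
])

```text
time: 34.17
tcp_pos: [0.586, 0.3272, 0.1311]
orientation: [3.141, 0.001, 3.012]
wrist_force: [0.2, 0.7, -2.6]
gripper_width: 0.0269
gripper_force: 59.5
```

Request:
send_rows([
  [-1, 0, 0, -1.5, 0],
  [-1, 0, 0, 0, 0],
])

```text
time: 34.42
tcp_pos: [0.5855, 0.3269, 0.1287]
orientation: [-3.141, -0.0, 3.012]
wrist_force: [-0.3, 0.2, -1.2]
gripper_width: 0.0267
gripper_force: 59.5
```

Request:
send_rows([
  [-1, 0, 0, -4, 0],
  [-1, 0, 0, -2, 0],
  [-1, 0, 0, 0, 0],
])

```text
time: 34.8
tcp_pos: [0.5857, 0.3271, 0.1234]
orientation: [3.141, 0.001, 3.012]
wrist_force: [-1.5, -1.0, 3.1]
gripper_width: 0.0269
gripper_force: 60.2
```

Request:
send_rows([
  [-1, 0, 0, -1.5, 0],
  [-1, 0, 0, 0, 0],
])

```text
time: 35.05
tcp_pos: [0.586, 0.3272, 0.1234]
orientation: [3.141, 0.002, 3.012]
wrist_force: [-4.0, -1.6, 10.1]
gripper_width: 0.0267
gripper_force: 61.0
```

Request:
send_rows([
  [-1, 0, 0, -1, 0],
  [-1, 0, 0, 0, 0],
])

```text
time: 35.3
tcp_pos: [0.5862, 0.3272, 0.1234]
orientation: [3.141, 0.003, 3.012]
wrist_force: [-4.0, -1.9, 15.0]
gripper_width: 0.0265
gripper_force: 61.3
```

Request:
send_rows([
  [-1, 0, 0, 2, 0],
  [0, 0, 0, 0, 0],
  [0.3, 0, 0, 0, 0],
  [0.3, 0, 0, 0, 0],
  [0.3, 0, 0, 30, 0],
])

```text
time: 35.92
tcp_pos: [0.5837, 0.3262, 0.1495]
orientation: [-3.139, -0.005, 3.012]
wrist_force: [-1.5, -0.2, -0.3]
gripper_width: 0.055
gripper_force: 0.0
```

Request:
send_rows([
  [0.3, 0, 0, 45, 0],
  [0.3, 0, 0, 50, 0],
  [0.3, 2, -25, 0, 0],
  [0.3, 5, -50, 0, 0],
  [0.3, 6, -50, 0, 0],
])

```text
time: 36.55
tcp_pos: [0.5981, 0.2004, 0.246]
orientation: [-3.141, -0.001, 3.012]
wrist_force: [1.1, -0.3, -0.6]
gripper_width: 0.0557
gripper_force: 0.0
```

Request:
send_rows([
  [0.3, 6, -50, 0, 0],
  [0.3, 6, -50, 0, 0],
  [0.3, 4, -35, 0, 0],
  [0.3, 0, 0, 0, 0],
  [0.3, 0, 0, 0, 0],
])

```text
time: 37.17
tcp_pos: [0.6141, 0.067, 0.2464]
orientation: [3.141, -0.002, 3.011]
wrist_force: [-1.2, -0.2, -0.1]
gripper_width: 0.0559
gripper_force: 0.0
```

```bash
python3 - <<'E'
from h import *
a=snap("top");b=snap("side")
cv2.imwrite("pics/c8.png",np.hstack([cv2.resize(a[150:370,80:360],(400,314)),cv2.resize(b[60:280,150:430],(400,314))]))
print(status.observe()["tcp_pos"])
h=cv2.cvtColor(b,cv2.COLOR_BGR2HSV); H,S,V=h[...,0].astype(int),h[...,1],h[...,2]
for s,c,bb in blobs((V>200)&(S<40),100,2500): print(s,c,back("side",c,.05))
E
```

```text
[0.6142417  0.06788983 0.24682615]
268 [204.64925373  57.6119403 ] [[0.60289173 0.83650722 0.05      ]]
1693 [381.97519197 125.28765505] [[0.89601807 0.28116995 0.05      ]]
412 [247.74757282 173.37378641] [[0.53254618 0.25923083 0.05      ]]
165 [370.61818182 233.99393939] [[ 0.68470264 -0.02460852  0.05      ]]
185 [334.11891892 246.57837838] [[ 0.6056992  -0.02120434  0.05      ]]
```

View pics/c8.png

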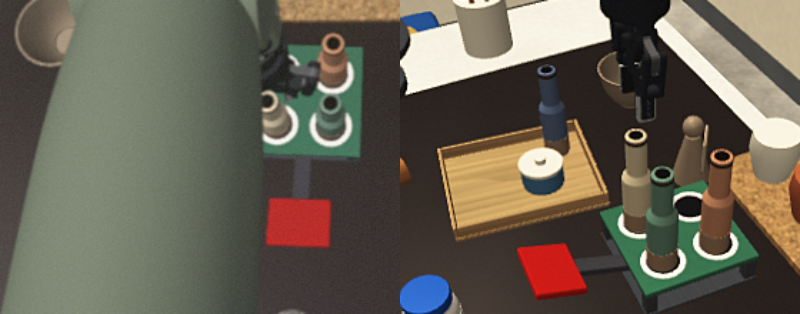

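The blue vase stands upright in the tray (side crop (553,150)) and the pot is untouched. Next is the cream vase.

Request:
send_rows([
  [0.3, 0, -0.5, -35, 0],
  [0.3, 0, 0, -35, 0],
  [0.3, 0, 0, -11, 0],
  [0.3, 0, 0, 0, 0],
  [-1, 0, 0, 0, 0],
])

```text
time: 37.9
tcp_pos: [0.6156, 0.0669, 0.1678]
orientation: [3.141, 0.002, 3.012]
wrist_force: [0.3, 0.5, 0.3]
gripper_width: 0.0384
gripper_force: 0.0
```

Request:
send_rows([
  [-1, 0, 0, 0, 0],
  [-1, 0, 0, 0, 0],
  [-1, 0, 0, 0, 0],
  [-1, 0, 0, 5, 0],
])

```text
time: 38.4
tcp_pos: [0.6143, 0.0663, 0.1713]
orientation: [-3.141, -0.001, 3.012]
wrist_force: [-0.3, 0.0, -1.3]
gripper_width: 0.0268
gripper_force: 59.0
```

Request:
send_rows([
  [-1, 0, 0, 25, 0],
  [-1, 0, 0, 40, 0],
  [-1, 0, 0, 50, 0],
  [-1, 0, 0, 30, 0],
  [-1, -8.5, 22.5, 0, 0],
])

```text
time: 39.02
tcp_pos: [0.6075, 0.0883, 0.3186]
orientation: [3.141, 0.005, 3.009]
wrist_force: [0.6, -0.1, -2.8]
gripper_width: 0.0265
gripper_force: 59.2
```

Request:
send_rows([
  [-1, -17.2, 44.8, 0, 0],
  [-1, -17.2, 44.8, 0, 0],
  [-1, -17.2, 44.8, 0, 0],
  [-1, -17.2, 44.8, 0, 0],
  [-1, -17.2, 44.8, 0, 0],
])

```text
time: 39.65
tcp_pos: [0.5176, 0.3148, 0.3142]
orientation: [-3.14, -0.003, 3.012]
wrist_force: [1.3, -0.4, -2.2]
gripper_width: 0.0265
gripper_force: 59.3
```

Request:
send_rows([
  [-1, -8.5, 22.5, 0, 0],
  [-1, 0, 0, -40, 0],
  [-1, 0, 0, -50, 0],
  [-1, 0, 0, -30, 0],
  [-1, 0, 0, 0, 0],
])

```text
time: 40.28
tcp_pos: [0.5077, 0.3347, 0.192]
orientation: [-3.137, -0.008, 3.012]
wrist_force: [-0.5, 0.6, -1.3]
gripper_width: 0.0266
gripper_force: 59.5
```

Request:
send_rows([
  [-1, 0, 0, -40, 0],
  [-1, 0, 0, -24, 0],
  [-1, 0, 0, -4, 0],
  [-1, 0, 0, 0, 0],
  [-1, 0, 0, 0, 0],
])

```text
time: 40.9
tcp_pos: [0.5126, 0.3361, 0.13]
orientation: [3.14, 0.002, 3.012]
wrist_force: [-0.2, 1.0, -2.2]
gripper_width: 0.0268
gripper_force: 59.5
```

Request:
send_rows([
  [-1, 0, 0, -4, 0],
  [-1, 0, 0, 0, 0],
  [-1, 0, 0, 0, 0],
])

```text
time: 41.28
tcp_pos: [0.5116, 0.3355, 0.1243]
orientation: [-3.142, -0.0, 3.012]
wrist_force: [-0.5, -0.2, -1.9]
gripper_width: 0.0266
gripper_force: 59.5
```

Request:
send_rows([
  [-1, 0, 0, -1.5, 0],
  [-1, 0, 0, 0, 0],
])

```text
time: 41.52
tcp_pos: [0.512, 0.3356, 0.124]
orientation: [3.141, 0.001, 3.012]
wrist_force: [-1.3, -1.0, 4.8]
gripper_width: 0.0266
gripper_force: 60.6
```

Request:
send_rows([
  [-1, 0, 0, 1, 0],
  [0, 0, 0, 0, 0],
  [0.3, 0, 0, 0, 0],
  [0.3, 0, 0, 0, 0],
  [0.3, 0, 0, 30, 0],
])

```text
time: 42.15
tcp_pos: [0.5099, 0.3346, 0.1517]
orientation: [-3.139, -0.004, 3.012]
wrist_force: [0.6, 0.2, 0.2]
gripper_width: 0.0554
gripper_force: 0.0
```

Request:
send_rows([
  [0.3, 0, 0, 45, 0],
  [0.3, 0, 0, 50, 0],
  [0.3, 11, -22, 0, 0],
  [0.3, 22.4, -44, 0, 0],
  [0.3, 22.4, -44, 0, 0],
])

```text
time: 42.78
tcp_pos: [0.5679, 0.2247, 0.249]
orientation: [3.141, 0.001, 3.013]
wrist_force: [0.7, 0.2, -0.5]
gripper_width: 0.0557
gripper_force: 0.0
```

Request:
send_rows([
  [0.3, 22.4, -44, 0, 0],
  [0.3, 22.4, -44, 0, 0],
  [0.3, 22.4, -44, 0, 0],
  [0.3, 22.4, -44, 0, 0],
  [0.3, 22.4, -44, 0, 0],
])

```text
time: 43.4
tcp_pos: [0.6801, 0.004, 0.2488]
orientation: [3.141, 0.0, 3.012]
wrist_force: [0.6, 0.7, -0.4]
gripper_width: 0.0557
gripper_force: 0.0
```

Request:
send_rows([
  [0.3, 10.5, -22.5, 0, 0],
  [0.3, 0, 0, 0, 0],
  [0.3, 0, 0, 0, 0],
])

```text
time: 43.78
tcp_pos: [0.6896, -0.0164, 0.2486]
orientation: [3.141, -0.001, 3.012]
wrist_force: [0.2, 0.1, 0.3]
gripper_width: 0.0553
gripper_force: 0.0
```

```bash
python3 - <<'E'
from h import *
a=snap("top");b=snap("side")
cv2.imwrite("pics/c9.png",np.hstack([cv2.resize(a[150:370,80:360],(400,314)),cv2.resize(b[60:280,150:430],(400,314))]))
print(status.observe()["tcp_pos"])
h=cv2.cvtColor(b,cv2.COLOR_BGR2HSV); H,S,V=h[...,0].astype(int),h[...,1],h[...,2]
for s,c,bb in blobs((V>200)&(S<40),100,2500): print(s,c,back("side",c,.05))
E
```

```text
[ 0.68951007 -0.01575604  0.24890311]
269 [204.66171004  57.63568773] [[0.60288188 0.83633916 0.05      ]]
583 [413.14922813 152.22298456] [[0.90462345 0.15485553 0.05      ]]
449 [252.39420935 182.54342984] [[0.53093643 0.22523952 0.05      ]]
132 [311.00757576 215.76515152] [[0.60172837 0.07411255 0.05      ]]
164 [370.70121951 233.98780488] [[ 0.68485654 -0.02466836  0.05      ]]
186 [334.10752688 246.58064516] [[ 0.60567706 -0.02119955  0.05      ]]
```

View pics/c9.png

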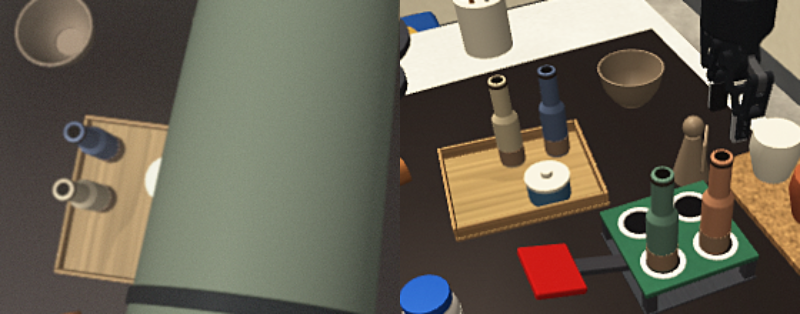

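The cream vase stands upright in the tray. The pot was knocked to (0.531, 0.225) but still stands, clear of the free spots. Next is the red vase.

Request:
send_rows([
  [0.3, 0, -0.5, -35, 0],
  [0.3, 0, 0, -35, 0],
  [0.3, 0, 0, -12.5, 0],
  [0.3, 0, 0, 0, 0],
  [-1, 0, 0, 0, 0],
])

```text
time: 44.5
tcp_pos: [0.6909, -0.0173, 0.1681]
orientation: [3.142, 0.003, 3.012]
wrist_force: [0.3, 1.0, 0.1]
gripper_width: 0.0388
gripper_force: 0.0
```

Request:
send_rows([
  [-1, 0, 0, 0, 0],
  [-1, 0, 0, 0, 0],
  [-1, 0, 0, 0, 0],
  [-1, 0, 0, 5, 0],
])

```text
time: 45.0
tcp_pos: [0.6896, -0.0177, 0.1713]
orientation: [-3.141, -0.001, 3.011]
wrist_force: [-0.6, -0.1, -1.1]
gripper_width: 0.0268
gripper_force: 59.0
```

Request:
send_rows([
  [-1, 0, 0, 25, 0],
  [-1, 0, 0, 40, 0],
  [-1, 0, 0, 50, 0],
  [-1, 0, 0, 30, 0],
  [-1, -16, 22.5, 0, 0],
])

```text
time: 45.62
tcp_pos: [0.6756, 0.0034, 0.319]
orientation: [-3.141, 0.005, 3.009]
wrist_force: [0.6, 0.4, -2.3]
gripper_width: 0.0266
gripper_force: 59.2
```

Request:
send_rows([
  [-1, -31.7, 45.1, 0, 0],
  [-1, -31.7, 45.1, 0, 0],
  [-1, -31.7, 45.1, 0, 0],
  [-1, -31.7, 45.1, 0, 0],
  [-1, -31.7, 45.1, 0, 0],
])

```text
time: 46.25
tcp_pos: [0.514, 0.2314, 0.3161]
orientation: [-3.141, -0.001, 3.011]
wrist_force: [0.2, 0.6, -1.6]
gripper_width: 0.0267
gripper_force: 59.2
```

Request:
send_rows([
  [-1, -31.7, 45.1, 0, 0],
  [-1, -31.7, 45.1, 0, 0],
  [-1, -16, 22.5, 0, 0],
  [-1, 0, 0, 0, 0],
  [-1, 0, 0, 0, 0],
])

```text
time: 46.88
tcp_pos: [0.4362, 0.3426, 0.3161]
orientation: [-3.141, 0.0, 3.011]
wrist_force: [0.4, -0.6, -2.0]
gripper_width: 0.0264
gripper_force: 59.4
```

Now +150 above the grasp height; contact is expected around −43.5.

Request:
send_rows([
  [-1, 0, 0, -50, 0],
  [-1, 0, 0, -55, 0],
  [-1, 0, 0, -50, 0],
  [-1, 0, 0, -30, 0],
  [-1, 0, 0, -4, 0],
])

```text
time: 47.5
tcp_pos: [0.4352, 0.3411, 0.1251]
orientation: [-3.138, -0.004, 3.009]
wrist_force: [0.2, -0.4, -1.9]
gripper_width: 0.0266
gripper_force: 59.4
```

Request:
send_rows([
  [-1, 0, 0, -2, 0],
  [-1, 0, 0, 0, 0],
  [-1, 0, 0, 0, 0],
])

```text
time: 47.88
tcp_pos: [0.4369, 0.3436, 0.1266]
orientation: [3.14, 0.002, 3.012]
wrist_force: [-0.0, 0.0, -2.4]
gripper_width: 0.0268
gripper_force: 59.4
```

Request:
send_rows([
  [-1, 0, 0, -2, 0],
  [-1, 0, 0, 0, 0],
])

```text
time: 48.12
tcp_pos: [0.4366, 0.3437, 0.1243]
orientation: [3.14, 0.002, 3.012]
wrist_force: [-0.7, 0.1, 3.6]
gripper_width: 0.0265
gripper_force: 60.0
```

Request:
send_rows([
  [-1, 0, 0, -1, 0],
  [-1, 0, 0, 0, 0],
])

```text
time: 48.38
tcp_pos: [0.4369, 0.3438, 0.1242]
orientation: [3.14, 0.002, 3.012]
wrist_force: [-1.5, -0.2, 11.5]
gripper_width: 0.0268
gripper_force: 61.1
```

Request:
send_rows([
  [-1, 0, 0, 1.5, 0],
  [0, 0, 0, 0, 0],
  [0.3, 0, 0, 0, 0],
  [0.3, 0, 0, 0, 0],
  [0.3, 0, 0, 30, 0],
])

```text
time: 49.0
tcp_pos: [0.4343, 0.3421, 0.1518]
orientation: [-3.138, -0.004, 3.012]
wrist_force: [-0.3, 0.9, 0.9]
gripper_width: 0.0557
gripper_force: 0.0
```

Request:
send_rows([
  [0.3, 0, 0, 45, 0],
  [0.3, 0, 0, 50, 0],
  [0.3, 11, -22.3, 0, 0],
  [0.3, 21.7, -44.5, 0, 0],
  [0.3, 21.7, -44.5, 0, 0],
])

```text
time: 49.62
tcp_pos: [0.4908, 0.231, 0.2489]
orientation: [3.141, 0.0, 3.013]
wrist_force: [0.4, -0.1, 0.4]
gripper_width: 0.0554
gripper_force: 0.0
```

Request:
send_rows([
  [0.3, 21.7, -44.5, 0, 0],
  [0.3, 21.7, -44.5, 0, 0],
  [0.3, 21.7, -44.5, 0, 0],
  [0.3, 21.7, -44.5, 0, 0],
  [0.3, 21.7, -44.5, 0, 0],
])

```text
time: 50.25
tcp_pos: [0.5995, 0.0079, 0.2486]
orientation: [3.141, -0.0, 3.011]
wrist_force: [-0.0, 0.8, -0.5]
gripper_width: 0.0552
gripper_force: 0.0
```

Request:
send_rows([
  [0.3, 10.6, -22.3, 0, 0],
  [0.3, 0, 0, 0, 0],
  [0.3, 0, 0, 0, 0],
])

```text
time: 50.62
tcp_pos: [0.6089, -0.0119, 0.2486]
orientation: [3.141, -0.001, 3.013]
wrist_force: [-0.7, -0.1, -0.2]
gripper_width: 0.0557
gripper_force: 0.0
```

```bash
python3 - <<'E'
from h import *
a=snap("top");b=snap("side")
cv2.imwrite("pics/c10.png",np.hstack([cv2.resize(a[150:370,80:360],(400,314)),cv2.resize(b[60:280,150:430],(400,314))]))
print(status.observe()["tcp_pos"])
h=cv2.cvtColor(b,cv2.COLOR_BGR2HSV); H,S,V=h[...,0].astype(int),h[...,1],h[...,2]
for s,c,bb in blobs((V>200)&(S<40),100,2500): print(s,c,back("side",c,.05))
E
```

```text
[ 0.60898205 -0.0115001   0.24887026]
267 [204.66292135  57.64419476] [[0.6028695  0.83628384 0.05      ]]
1333 [392.6624156  135.38934734] [[0.89715022 0.23292973 0.05      ]]
451 [252.31263858 182.5631929 ] [[0.53075346 0.22526025 0.05      ]]
154 [356.46103896 204.16883117] [[0.70091095 0.06180586 0.05      ]]
136 [311.16911765 215.51470588] [[0.60233012 0.07461222 0.05      ]]
232 [370.30603448 230.375     ] [[ 0.68904868 -0.01592137  0.05      ]]
189 [334.07407407 246.55555556] [[ 0.60564894 -0.02111376  0.05      ]]
```

View pics/c10.png

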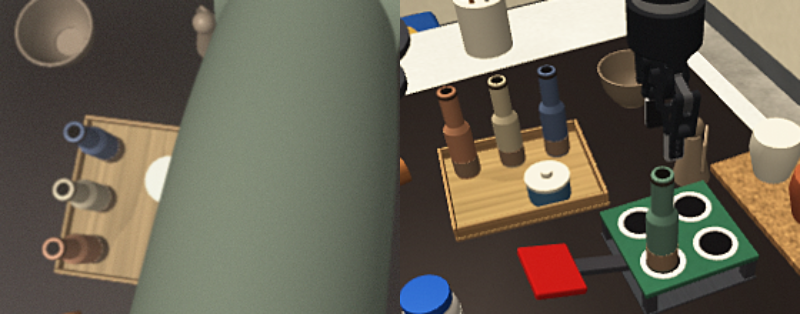

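Three vases are in the tray, all upright. Now the green one.

Request:
send_rows([
  [0.3, 0.5, -0.5, -35, 0],
  [0.3, 0, 0, -35, 0],
  [0.3, 0, 0, -12.5, 0],
  [0.3, 0, 0, 0, 0],
  [-1, 0, 0, 0, 0],
])

```text
time: 51.35
tcp_pos: [0.611, -0.0132, 0.1679]
orientation: [3.142, 0.002, 3.012]
wrist_force: [0.5, 0.0, -0.2]
gripper_width: 0.0388
gripper_force: 0.0
```

Request:
send_rows([
  [-1, 0, 0, 0, 0],
  [-1, 0, 0, 0, 0],
  [-1, 0, 0, 0, 0],
  [-1, 0, 0, 5, 0],
])

```text
time: 51.85
tcp_pos: [0.6097, -0.0136, 0.1714]
orientation: [-3.141, -0.001, 3.012]
wrist_force: [-0.2, 0.9, -1.6]
gripper_width: 0.027
gripper_force: 59.1
```

Request:
send_rows([
  [-1, 0, 0, 25, 0],
  [-1, 0, 0, 40, 0],
  [-1, 0, 0, 50, 0],
  [-1, 0, 0, 30, 0],
  [-1, -15, 21.5, 0, 0],
])

```text
time: 52.48
tcp_pos: [0.5968, 0.0067, 0.3189]
orientation: [-3.141, 0.005, 3.009]
wrist_force: [0.3, 0.3, -2.9]
gripper_width: 0.0268
gripper_force: 59.3
```

Request:
send_rows([
  [-1, -30.5, 42.8, 0, 0],
  [-1, -30.5, 42.8, 0, 0],
  [-1, -30.5, 42.8, 0, 0],
  [-1, -30.5, 42.8, 0, 0],
  [-1, -30.5, 42.8, 0, 0],
])

```text
time: 53.1
tcp_pos: [0.4412, 0.2229, 0.3161]
orientation: [-3.141, -0.0, 3.011]
wrist_force: [1.6, 0.6, -1.9]
gripper_width: 0.0271
gripper_force: 59.4
```

Request:
send_rows([
  [-1, -15.5, 21.5, 0, 0],
  [-1, 0, 0, 0, 0],
  [-1, 0, 0, 0, 0],
])

```text
time: 53.48
tcp_pos: [0.4272, 0.2431, 0.3162]
orientation: [-3.141, 0.0, 3.011]
wrist_force: [-0.1, -0.1, -2.0]
gripper_width: 0.0266
gripper_force: 59.6
```

Request:
send_rows([
  [-1, 0, 0, -50, 0],
  [-1, 0, 0, -55, 0],
  [-1, 0, 0, -50, 0],
  [-1, 0, 0, -30, 0],
  [-1, 0, 0, -4, 0],
])

```text
time: 54.1
tcp_pos: [0.426, 0.2418, 0.1252]
orientation: [-3.139, -0.004, 3.01]
wrist_force: [0.1, -0.3, -2.3]
gripper_width: 0.0271
gripper_force: 59.5
```

Request:
send_rows([
  [-1, 0, 0, -2, 0],
  [-1, 0, 0, 0, 0],
  [-1, 0, 0, 0, 0],
])

```text
time: 54.48
tcp_pos: [0.428, 0.2439, 0.1265]
orientation: [3.141, 0.002, 3.012]
wrist_force: [0.4, 0.2, -1.9]
gripper_width: 0.0268
gripper_force: 59.5
```

Request:
send_rows([
  [-1, 0, 0, -2, 0],
  [-1, 0, 0, 0, 0],
])

```text
time: 54.72
tcp_pos: [0.4276, 0.244, 0.124]
orientation: [3.141, 0.001, 3.012]
wrist_force: [0.7, 0.3, 3.1]
gripper_width: 0.0269
gripper_force: 60.2
```

Request:
send_rows([
  [-1, 0, 0, -1, 0],
  [-1, 0, 0, 0, 0],
])

```text
time: 54.98
tcp_pos: [0.428, 0.2441, 0.124]
orientation: [3.14, 0.002, 3.012]
wrist_force: [-1.9, -0.5, 11.9]
gripper_width: 0.0268
gripper_force: 61.3
```

Release, rise, and move away to the right so the top camera sees the tray.

Request:
send_rows([
  [-1, 0, 0, 1.5, 0],
  [0, 0, 0, 0, 0],
  [0.3, 0, 0, 0, 0],
  [0.3, 0, 0, 0, 0],
  [0.3, 0, 0, 30, 0],
])

```text
time: 55.6
tcp_pos: [0.4252, 0.2429, 0.1522]
orientation: [-3.139, -0.004, 3.012]
wrist_force: [0.3, -0.8, -0.0]
gripper_width: 0.0554
gripper_force: 0.0
```

Request:
send_rows([
  [0.3, 0, 0, 45, 0],
  [0.3, 0, 0, 50, 0],
  [0.3, 0, -25, 30, 0],
  [0.3, 0, -50, 0, 0],
  [0.3, 0, -50, 0, 0],
])

```text
time: 56.22
tcp_pos: [0.4272, 0.1176, 0.2793]
orientation: [3.141, 0.001, 3.013]
wrist_force: [1.0, 0.2, 0.1]
gripper_width: 0.0553
gripper_force: 0.0
```

Request:
send_rows([
  [0.3, 0, -50, 0, 0],
  [0.3, 0, -50, 0, 0],
  [0.3, 0, -50, 0, 0],
  [0.3, 0, -50, 0, 0],
  [0.3, 0, -50, 0, 0],
])

```text
time: 56.85
tcp_pos: [0.4268, -0.133, 0.2788]
orientation: [3.142, 0.0, 3.011]
wrist_force: [1.0, 0.4, 0.5]
gripper_width: 0.0555
gripper_force: 0.0
```

Request:
send_rows([
  [0.3, 0, -50, 0, 0],
  [0.3, 0, -30, 0, 0],
  [0.3, 0, 0, 0, 0],
  [0.3, 0, 0, 0, 0],
])

```text
time: 57.35
tcp_pos: [0.4268, -0.2108, 0.2786]
orientation: [3.141, -0.001, 3.012]
wrist_force: [-0.7, 0.7, -0.4]
gripper_width: 0.0557
gripper_force: 0.0
```

```bash
python3 - <<'E'
from h import *
a=snap("top");b=snap("side")
cv2.imwrite("pics/c11.png",np.hstack([cv2.resize(a[150:370,80:360],(400,314)),cv2.resize(b[60:280,150:430],(400,314))]))
print(status.observe()["tcp_pos"])
h=cv2.cvtColor(b,cv2.COLOR_BGR2HSV); H,S,V=h[...,0].astype(int),h[...,1],h[...,2]
for s,c,bb in blobs(((H<6)|(H>174))&(S>180)&(V>120),300,5000): print("red",s,c.round(1))
E
```

```text
[ 0.42694686 -0.21035676  0.27875552]
red 654 [246.1 248.9]
```

View pics/c11.png

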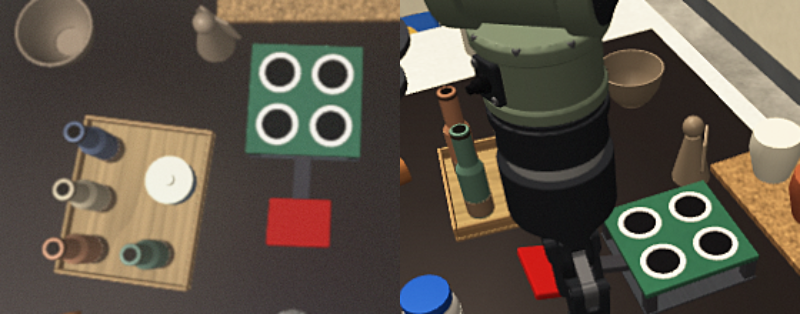

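All four vases stand in the tray with the pot, and the pedal is up. I'm handing the job in.

```bash
python3 -c "
from station import finish_job
print(finish_job())"
```

```text
the job is handed in; nothing more can be done
None
```

I placed all four vases on stations, pushed the pedal to its stop and let it come back up. The vases now stand upright in the tray with the pot, which was knocked a few centimetres mid-run but is still standing; the job is handed in at about 57 s, with no verdict returned.

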